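Feed the dish carrier through the incubation chamber's flap

TASK

With your fingertips, push the sample carrier that has the single large round dish along its lane, through the hanging flap and fully into the incubation chamber, then draw your fingers back out so that the flap swings shut behind it. Only push it: do not pick it up or tip it. Leave the other carrier and its flap, and everything else on the table, where they are.

Things in the scene. Friction and masses are not known exactly. Their poses are not given: they have to be found in the camera images.
- station: Fixed loading station: two parallel lanes leading into a low incubation chamber. Origin: on the table top, midway between the lanes, under the line of the flaps. Its x axis points along the lanes into the chamber (away from the robot), y left, z up. Lane centre lines at y = +65 and -65 mm, floor plate 4 mm thick, from x = -150 mm (open end) to the back wall at x = +160 mm.
- lane_left (a point): Middle of the left lane's floor under its flap (station x = 0, y = +65 mm), 4 mm above the table; axes as the station's. The lane is 75 mm wide between straight guide rails 6 mm thick, tops 14 mm above the table, running its whole length.
- lane_right (a point): The same point of the right lane (station y = -65 mm).
- roof (a point): Middle of the front edge strip of the chamber's flat clear roof, on its top, 72 mm above the table. The chamber covers station x = -4 to +168 mm, y = -119 to +119 mm; the roof is 4 mm thick, its screws stand 1.5 mm proud. In front of the chamber (x below -4 mm) the lanes are open above. Each lane enters by an opening 97 mm wide, centred on the lane, 68 mm high, closed by the flap.
- flap_left (a joint): Swing of the left lane's flap, rad: 0 = hanging shut, grows as it swings into the chamber (to 1.3); never outwards. Steel sheet 92 wide, 45 long, 3 mm thick, 40 g, hinged freely at its top edge, 66 mm above the table. Falls shut by its weight. A carrier lifts it to about 0.37; it rests on carrier or fingers and falls shut only once the carrier's rear face is some 18 mm past the flap line.
- flap_right (a joint): The same for the right lane's flap (station y = -65 mm).
- flap_left_edge (a point): Middle of the left flap's lower edge; when shut it is 21 mm above the table, 17 mm above the lane's floor.
- flap_right_edge (a point): The same for the right flap.
- carrier_dish: Loose aluminium sample carrier with ONE large round dish (60 mm across) in its top. Block 80 mm long (own x), 70 wide, 20 tall, 0.15 to 0.31 kg; origin at the centre of its underside. It lies on one lane's floor, between the rails, in front of the flap, its x axis pointing into the chamber. It slides; a push at the middle of its rear face keeps it straight.
- carrier_wells: The other carrier, same block, 80 x 70 x 20 mm, with twelve small round wells (13 mm) in its top; lies in the other lane and stays there. Origin at the centre of its underside.
- vial: Bystander: amber glass vial, 22 mm wide, 38 mm tall, standing between the two lanes near their open ends. Origin at the centre of its underside.
- dropper: Bystander: white plastic bottle, 42 mm wide, 100 mm tall, standing left of the station. Origin at the centre of its underside.
- eyepiece: Bystander: black microscope eyepiece, 42 mm wide, 55 mm tall, standing right of the lanes. Origin at the centre of its underside.
- jar: Bystander: glass jar, 56 mm wide, 55 mm tall, standing right of the chamber. Origin at the centre of its underside.
- driver: Bystander: screwdriver 150 mm long, lying left of the chamber. Origin: middle of its length on the underside.
- objective_case: Bystander: grey plastic cylinder, 38 mm wide, 60 mm tall, standing left of the lanes' open ends. Origin at the centre of its underside.
There are look-alikes about, which are no part of the job. Leave any red or yellow look-alike of the carrier_dish alone.

How it is judged (in metres and radians):
On the way:
1. the dish carrier, going under its flap, has pushed it open (((y of carrier_dish in the frame of station above 0 m and value of joint flap_left above 0.25 rad) or (y of carrier_dish in the frame of station below 0 m and value of joint flap_right above 0.25 rad)) and x of carrier_dish in the frame of station between -0.03 and 0.055 m), for 0.05 s.
At the end, for the whole second after the job is handed in: The dish carrier lies flat and at rest wholly inside the chamber in its own lane (its centre more than 55 mm past the flap line), both flaps hang shut (below 0.07 rad), and the other carrier is within 10 mm of where it started (x of carrier_dish in the frame of station between 0.055 and 0.13 m and z of carrier_dish in the frame of station below 0.012 m and angle between carrier_dish's own z axis and vertical below 0.1 rad and (y of carrier_dish in the frame of station between 0.05 and 0.08 m or y of carrier_dish in the frame of station between -0.08 and -0.05 m) and value of joint each of flap_left, flap_right below 0.07 rad and linear speed of carrier_dish below 0.01 m/s and distance of carrier_wells from where it was at the start of the episode below 0.01 m); the robot touches nothing.
It fails at once if the dish carrier is lifted (more than 8 mm off the lane's floor) or tipped (more than 0.2 rad) (z of carrier_dish in the frame of station above 0.012 m or angle between carrier_dish's own z axis and vertical above 0.2 rad).
It fails at once if the other carrier is moved by more than 10 mm (distance of carrier_wells from where it was at the start of the episode above 0.01 m).
It fails at once if the other lane's flap is pushed open (more than 0.2 rad) ((y of carrier_dish in the frame of station above 0 m and value of joint flap_right above 0.2 rad) or (y of carrier_dish in the frame of station below 0 m and value of joint flap_left above 0.2 rad)).
It fails at once if a bystander is moved by more than 20 mm (distance of any of vial, dropper, eyepiece, jar, driver, objective_case from where it was at the start of the episode above 0.02 m).
It also fails if it takes over 35 s, if anything falls off the work surface, if the arm or the gripper's body presses on something with over 40 N, if the wrist force passes 120 N, or if a joint passes its speed limit or range.

ROBOT

A 6-joint arm with a two-finger parallel gripper is mounted at the origin on the work surface. World frame = base frame: x ahead of the robot, y to its left, z up, the work surface at z = 0. Lengths are in m, angles in degrees, forces in N, time in s.
With the tool pointing down it reaches from about 0.275 to 0.75 m from the base axis. Payload 10.2 kg.
Tool frame: the origin (TCP) lies midway between the tips of the shut fingers; the grasp point (between the pads) lies 19 mm behind it; z points along the fingers, y is the line along which they close (so a half turn about z gives the same grasp; the last joint's range is limited). The gripper opens to 88 mm and grips with 3 to 60 N. Pads are 18 mm wide; open, the fingers measure 123 mm over their backs; the gripper's body (75 mm by 187 mm) begins 45 mm behind the grasp point.
Start: joints at [58.992, 17.928, 85.812, -0, 76.261, -12.8], TCP at [0.164, 0.499, 0.209] pointing down, gripper open.
Joint ranges: [-168.41, 168.41], [-55.51, 124.54], [10.69, 146.95], [-70.63, 250.63], [1, 178], [-165.06, 165.06]. Speed limits (degrees/s): [136.94, 136.94, 172.46, 180, 180, 180].

INTERFACE

Orientations are given as [roll, pitch, yaw] about the fixed x, y, z axes, in that order (R = Rz(yaw) Ry(pitch) Rx(roll)).
In Python, from plant import readout, read_camera, robot gives the robot as it stands.
- The arm moves only by the shell command python3 -m inch 'ROWS' [FORCE]. ROWS is JSON, a list of rows, each a list of 5 numbers: the closure, from 0 (fully open) to 1 (shut), then the shift along the tool's x, y, z in units of 30 mm (1.0 is 30 mm), then the turn about the tool's z in units of 6 degrees (1.0 is 6 degrees). In form: [[hand, x, y, z, spin], ...]. A call has 1 to 12 rows; each row shifts and turns the commanded pose from where the row before left it, along the tool's axes as they then stand; what a row does not reach is not made up. A row lasts 1/10 s, in which the tool goes at most 50 mm and 8.59 degrees, less where a joint would pass 70% of its speed; a pose out of reach is approached as far as the arm can. A call is refused whole if a number of a shift passes 1 or a number of a turn 1, either way. A call with a gripper value outside its range is refused whole. The fingers move at their own pace and stop on an object; FORCE is the grip in N (left out, the last holds). Time passes only in rows, so rows that do not move let the fingers close. It gives the time, the measured TCP pose, the force, the opening and the grip force at its end, in the units of the state.
- readout.get_state(): the state, without advancing time (a new reading comes with each control period).
- read_camera(name): name is "side" or "top" or "wrist"; returns a dict with "img" (384x512x3 uint8, red, green, blue), "depth" (384x512 float32, m along the optical axis (not along the pixel's ray), 0 where there is no reading), "K" (3x3 intrinsics, pixels), "position" and "rotation" of the camera in the world; the wrist camera has in their place "tool_from_camera" (4x4, takes a point from camera to tool coordinates, whose origin is the TCP and whose axes are the flange's). Camera axes: x right, y down, z forward; pixel columns grow to the right and rows downward; lengths in m; the calibration is good to about 2 mm. A picture is of the moment at which its call begins: read the wrist's pose just before it.
- robot.sign_off(): hands the job in; it is judged then, once.
The state is a dict: "time_s": time; "q": joint angles; "joint_vel": joint speeds; "effort": joint torques, N m; "position": TCP position; "ee_rot": TCP orientation; "ft_force": force on the tool from outside, world axes, zero at the start; "ft_torque": the same for the moment, N m; "width": finger opening in m; "grasp_force": force on a finger pad.
Only numpy, scipy, OpenCV 4.12 (cv2) and the standard library are available. Lean on these libraries where they do the work, as an engineer would, in place of code of your own. Each camera call takes 0.05 s, during which the arm holds its last target. There are 200 camera calls.

## Working session

There is one attempt and no reset: what is moved stays moved. The work goes in short steps, Python scripts to look and compute and a shell command to move; the robot and the scene stay as the last step left them, time stands still between calls to the robot, and variables do not carry over. Pictures are saved under pics/ and viewed, at most 10 in all, crops included, and the job is handed in when it is done.

```bash
mkdir -p pics; cat > h.py <<'E'
import numpy as np,cv2
from plant import readout, read_camera, robot
def snap(n,f):
    c=read_camera(n); np.savez('pics/'+f+'.npz',**{k:v for k,v in c.items()}); cv2.imwrite('pics/'+f+'.png',c['img'][:,:,::-1]); return c
def px(f,u,v,z=None):
    c=np.load('pics/'+f+'.npz'); K=c['K']; r=np.array([(u-K[0,2])/K[0,0],(v-K[1,2])/K[1,1],1])
    R=c['rotation']; p=c['position']
    d=R@r
    if z is None: return p+d*c['depth'][int(v),int(u)]
    return p+d*(z-p[2])/d[2]
E
python3 - <<'E'
from h import *
print(readout.get_state())
c=snap('top','t0'); print(c['position'],c['rotation'],c['K'])
c=snap('side','s0'); print(c['position'],c['rotation'])
E
```

```text
{'time_s': 0.0, 'q': array([ 5.89923703e+01,  1.79593599e+01,  8.58548635e+01, -6.97117137e-04,
        7.62620488e+01, -1.28001048e+01]), 'joint_vel': array([ 0.02621535,  0.01853934,  0.08508426, -0.03231613,  0.03192128,
       -0.03825724]), 'effort': array([ 6.61039394e-05, -4.02205503e+01, -2.52266943e+01,  6.94970973e-02,
        3.52689880e-02, -8.25911184e-05]), 'position': array([0.16390119, 0.49844729, 0.20885624]), 'ee_rot': array([-1.79925473e+02, -1.62379949e-02,  1.61792631e+02]), 'ft_force': array([ 0.02293997, -0.04263217, -0.17119863]), 'ft_torque': array([0.03699401, 0.01085256, 0.00549941]), 'grasp_force': 0.0, 'width': 0.08807699059143087}
[0.4546704  0.03409791 0.910972  ] [-170.95918142   -0.474186    -91.57658649] [[361.0070973    0.         249.54487013]
 [  0.         361.0070973  197.70530343]
 [  0.           0.           1.        ]]
[ 0.30251507 -0.55288852  0.50427213] [-122.50730279   -0.17181936  -25.62610422]
```

```bash
sed -i "s/R=c\['rotation'\]/R=Rotation.from_euler('xyz',c['rotation'],degrees=True).as_matrix()/; 1a from scipy.spatial.transform import Rotation" h.py; python3 -c "
import cv2
i=cv2.imread('pics/t0.png');cv2.imwrite('pics/t0b.png',cv2.resize(i,(800,600)))"
```

```text
(no output)
```

View pics/t0b.png

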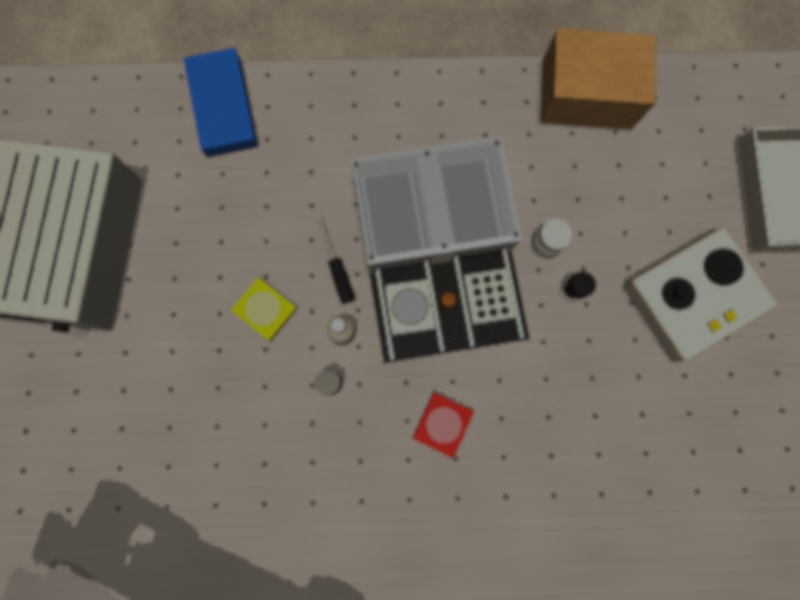

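View pics/s0.png

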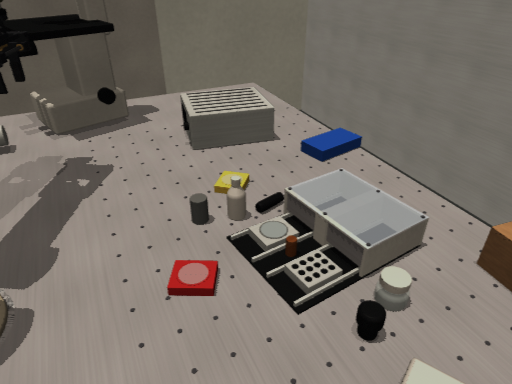

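The dish carrier is in the left lane (enlarged top picture at about (409,306)). The wells carrier is on the right (490,296), and the vial is between the lanes (448,300). I'll take a closer crop.

```bash
python3 -c "
import cv2
i=cv2.imread('pics/t0.png')[80:240,200:360];cv2.imwrite('pics/t0c.png',cv2.resize(i,(600,600),interpolation=cv2.INTER_CUBIC))"
```

```text
(no output)
```

View pics/t0c.png

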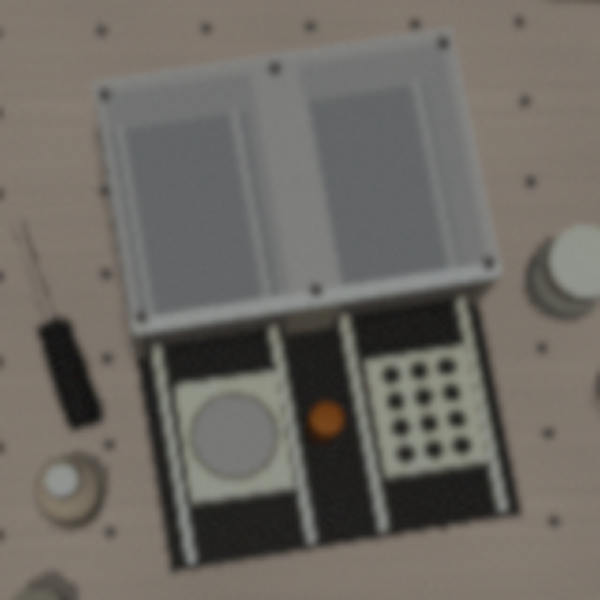

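```bash
python3 - <<'E'
from h import *
P=lambda u,v,z:px('t0',200+(u+.5)/3.75-.5,80+(v+.5)/3.75-.5,z)
# station pts: x,y,z , pix
L=[((-150,105.5,14),(192,563)),((-150,24.5,14),(312,544)),((-150,-24.5,14),(384,532)),((-150,-105.5,14),(504,513)),
((-4,119,72),(133,333)),((-4,-119,72),(498,275)),((168,119,72),(97,87)),((168,-119,72),(456,36))]
S=np.array([l[0] for l in L])/1000; W=np.array([P(*l[1],l[0][2]/1000) for l in L])
a=S[:,:2]-S[:,:2].mean(0); b=W[:,:2]-W[:,:2].mean(0)
th=np.arctan2((a[:,0]*b[:,1]-a[:,1]*b[:,0]).sum(),(a*b).sum()); R=np.array([[np.cos(th),-np.sin(th)],[np.sin(th),np.cos(th)]])
t=W[:,:2].mean(0)-R@S[:,:2].mean(0)
print(np.degrees(th),t); print(((S[:,:2]@R.T+t-W[:,:2])@R*1000).round(1))
for n,u,v,z in [('c rl',190,503,.024),('c rr',299,490,.024),('c fl',175,385,.024),('c fr',276,371,.024),('dish',234,436,.024),('vial',326,419,.038),('dropper',62,480,.1),('objcase',45,600,.06),('wells c',428,411,.024)]:
    p=P(u,v,z); print(n,p.round(3),((p[:2]-t)@R*1000).round(1))
print('dropper depth',P(62,480,.1),px('t0',200+62/3.75,80+480/3.75), px('t0',200+315/3.75,80+310/3.75))
for x,y in [(-150,65),(-110,65),(-30,65),(0,65),(40,65)]: print(x,(R@np.array([x,y])/1000+t).round(4))
np.savez('st.npz',R=R,t=t)
E
```

```text
7.427402969996561 [ 0.67780877 -0.06288515]
[[-1.   0.7]
 [-1.   0.3]
 [-1.4  0. ]
 [-1.5  0.4]
 [-1.1 -1.2]
 [-2.7 -2.2]
 [ 3.9  0.3]
 [ 4.9  1.6]]
c rl [0.555 0.022 0.024] [-110.5  100.1]
c rr [ 0.562 -0.05   0.024] [-113.1   27.7]
c fl [0.635 0.03  0.024] [-30.6  97.6]
c fr [ 0.643 -0.038  0.024] [-31.7  29.3]
dish [ 0.599 -0.008  0.024] [-70.8  64.2]
vial [ 0.607 -0.068  0.038] [-71.2   3.8]
dropper [0.563 0.1   0.1  ] [-93.1 176.4]
objcase [0.493 0.115 0.06 ] [-160.5  200.1]
wells c [ 0.613 -0.138  0.024] [-74.2 -66.4]
dropper depth [0.56271577 0.09997901 0.1       ] [0.56184328 0.09915253 0.10010689] [ 0.67360144 -0.06256968  0.06036533]
-150 [ 0.5207 -0.0178]
-110 [ 0.5603 -0.0127]
-30 [ 0.6397 -0.0023]
0 [0.6694 0.0016]
40 [0.7091 0.0067]
```

The lane fits at a yaw of 7.4°, and the carrier measures 80 x 70 mm with its rear face at station x ≈ -112. A vertical finger can't pass the roof edge at x = -4. So I'll first see, in free space, how the arm behaves at its reach limit, since it might tilt there.

```bash
python3 -m inch '[[1,-0.7,-0.65,0,0],[1,-0.7,-0.65,0,0],[1,-0.7,-0.65,0,0],[1,-0.7,-0.65,0,0],[1,-0.7,-0.65,0,0],[1,-0.7,-0.65,0,0],[1,-0.7,-0.65,0,0],[1,-0.7,-0.65,0,0],[1,-0.7,-0.65,0,0],[1,-0.7,-0.65,0,0],[1,-0.7,-0.65,0,0]]' 10; python3 -m inch '[[1,-0.7,-0.65,0,0],[1,-0.7,-0.65,0,0],[1,-0.7,-0.65,0,0],[1,-0.7,-0.65,0,0],[1,-0.7,-0.65,0,0],[1,-0.7,-0.65,0,0],[1,-0.7,-0.65,0,-0.85],[1,0,0,0,-0.85],[1,0,0,0,-0.85],[1,0,0,0,-0.85],[1,0,0,0,-0.85],[1,0,0,0,0]]'; python3 -c "
from h import *
print(readout.get_state())"
```

```text
time_s: 1.2
position: [0.3167, 0.2217, 0.2093]
ee_rot: [-180.0, -0.0, 161.8]
ft_force: [-0.0, 0.4, -0.0]
width: 0.0024
grasp_force: 0.0
time_s: 2.4
position: [0.4133, 0.0472, 0.2092]
ee_rot: [180.0, -0.0, -172.7]
ft_force: [0.3, -0.2, 0.3]
width: 0.0002
grasp_force: 0.0
{'time_s': 2.4, 'q': array([-9.72246508e+00,  3.98318897e+00,  1.02895833e+02, -3.12723781e-04,
        7.31518291e+01, -1.07053601e+02]), 'joint_vel': array([ 0.14846664, -0.08695188, -0.18320769,  0.06511905, -0.08987464,
        5.37097562]), 'effort': array([ -0.03801962, -28.05685937, -24.69826877,  -0.04380789,
         0.06768472,  -0.93637627]), 'position': array([0.41329407, 0.04718081, 0.20923112]), 'ee_rot': array([ 1.79991238e+02, -2.95827240e-02, -1.72668771e+02]), 'ft_force': array([ 0.30915545, -0.19187904,  0.32928726]), 'ft_torque': array([-0.0017332 ,  0.03971631,  0.0192948 ]), 'grasp_force': 0.0, 'width': 0.00016679296642471665}
```

```bash
python3 -m inch '[[1,-1,0,0,0],[1,-1,0,0,0],[1,-1,0,0,0],[1,-1,0,0,0],[1,-1,0,0,0],[1,-1,0,0,0],[1,-1,0,0,0],[1,-1,0,0,0],[1,-1,0,0,0],[1,-1,0,0,0],[1,-1,0,0,0],[1,-1,0,0,0]]';  python3 -m inch '[[1,-1,0,0,0],[1,-1,0,0,0],[1,-1,0,0,0],[1,-1,0,0,0]]'; python3 -c "
from h import *
print(readout.get_state()['q'])"
```

```text
time_s: 3.6
position: [0.7676, 0.0925, 0.2092]
ee_rot: [180.0, -0.0, -172.9]
ft_force: [0.6, -0.5, 0.1]
width: 0.0006
grasp_force: 0.0
time_s: 4.0
position: [0.8068, 0.0979, 0.1858]
ee_rot: [-179.9, 3.4, -172.8]
ft_force: [0.9, 0.2, 0.0]
width: 0.0002
grasp_force: 0.0
[ -1.46621     63.89449364  10.68475459   0.46496849 102.04183915
 -98.59672766]
```

At the reach limit the arm tilts its fingers outward, which is the direction I need. I'll see whether the tilt accumulates and stays.

```bash
python3 -m inch '[[1,-1,0,0,0],[1,-1,0,0,0],[1,-1,0,0,0],[1,-1,0,0,0]]';  python3 -m inch '[[1,-0.5,0,-1,0],[1,-0.5,0,-1,0],[1,-0.5,0,-1,0]]'; python3 -m inch '[[1,1,0,0,0],[1,1,0,0,0],[1,1,0,0,0]]'; python3 -c "
from h import *
print(readout.get_state()['q'])"
```

```text
time_s: 4.4
position: [0.8307, 0.1015, 0.1637]
ee_rot: [-179.9, 6.9, -172.7]
ft_force: [0.8, -0.0, -0.2]
width: 0.0005
grasp_force: 0.0
time_s: 4.7
position: [0.8135, 0.0997, 0.241]
ee_rot: [-179.9, 8.8, -172.7]
ft_force: [0.4, 0.5, 0.0]
width: 0.0004
grasp_force: 0.0
time_s: 5.0
position: [0.74, 0.0898, 0.2296]
ee_rot: [-179.9, 8.9, -172.7]
ft_force: [1.9, -0.6, 0.5]
width: 0.0003
grasp_force: 0.0
[ -2.60139182  42.11891593  45.63762891   1.45409562  83.50414881
 -99.94412762]
```

Tilt is kept, at about 1° per row. I need about 35°, so that the fingers reach under the roof edge while the body stays above the vial and clear of the roof. I'll build it up here in the air.

```bash
python3 -m inch '[[1,-1,0,0,0],[1,-1,0,0,0],[1,-1,0,0,0],[1,-1,0,0,0],[1,-1,0,0,0],[1,-1,0,0,0],[1,-1,0,0,0],[1,-1,0,0,0]]';  python3 -m inch '[[1,-1,0,0,0],[1,-1,0,0,0],[1,-1,0,0,0],[1,-1,0,0,0],[1,-1,0,0,0],[1,-1,0,0,0]]'; python3 -c "
from h import *
print(readout.get_state()['q'])"
```

```text
time_s: 5.8
position: [0.8464, 0.104, 0.2238]
ee_rot: [-179.9, 14.0, -172.7]
ft_force: [0.8, -0.2, 0.2]
width: 0.0008
grasp_force: 0.0
time_s: 6.4
position: [0.8758, 0.1085, 0.2207]
ee_rot: [-179.9, 19.6, -172.7]
ft_force: [-0.2, -0.1, -0.3]
width: 0.0007
grasp_force: 0.0
[ -1.39969471  62.48387     10.6837653    2.80171245  87.45101665
 -98.34406102]
```

```bash
python3 -m inch '[[1,-1,0,0,0],[1,-1,0,0,0],[1,-1,0,0,0],[1,-1,0,0,0],[1,-1,0,0,0],[1,-1,0,0,0],[1,-1,0,0,0],[1,-1,0,0,0],[1,-1,0,0,0],[1,-1,0,0,0],[1,-1,0,0,0],[1,-1,0,0,0]]';  python3 -m inch '[[1,-1,0,0,0],[1,-1,0,0,0],[1,-1,0,0,0],[1,-1,0,0,0],[1,-1,0,0,0]]'; cat > rel.py <<'E'
from h import *
import sys
d=np.load('st.npz'); s=readout.get_state(); R=Rotation.from_euler('xyz',s['ee_rot'],degrees=True).as_matrix()
p=s['position']; print('station mm',((p[:2]-d['t'])@d['R']*1000).round(1),'z',round(p[2]*1000,1),'rot',s['ee_rot'].round(1),'tz',R[:,2].round(3),'t',s['time_s'],'F',s['ft_force'].round(1))
if len(sys.argv)>3:
    x,y,z=map(float,sys.argv[1:4]); w=np.r_[d['R']@[x/1000,y/1000]+d['t'],z/1000]
    print('units to go',(R.T@(w-p)/.03).round(2))
E
python3 rel.py -135 56 130
```

```text
time_s: 7.6
position: [0.9162, 0.1147, 0.2669]
ee_rot: [-179.8, 30.9, -172.7]
ft_force: [0.2, -0.2, 0.6]
width: 0.0008
grasp_force: 0.0
time_s: 8.1
position: [0.9257, 0.1163, 0.3013]
ee_rot: [-179.8, 35.5, -172.6]
ft_force: [-0.3, -0.5, -0.1]
width: 0.0006
grasp_force: 0.0
station mm [269.  145.6] z 301.3 rot [-179.8   35.5 -172.6] tz [ 0.576  0.071 -0.814] t 8.1 F [-0.3 -0.5 -0.1]
units to go [14.28 -3.01 -3.16]
```

```bash
python3 -m inch '[[1,0.95,-0.2,-0.21,0],[1,0.95,-0.2,-0.21,0],[1,0.95,-0.2,-0.21,0],[1,0.95,-0.2,-0.21,0],[1,0.95,-0.2,-0.21,0],[1,0.95,-0.2,-0.21,0],[1,0.95,-0.2,-0.21,0],[1,0.95,-0.2,-0.21,0],[1,0.95,-0.2,-0.21,0],[1,0.95,-0.2,-0.21,0],[1,0.95,-0.2,-0.21,0],[1,0.95,-0.2,-0.21,0]]';  python3 -m inch '[[1,0.95,-0.2,-0.21,0],[1,0.95,-0.2,-0.21,0],[1,0.95,-0.2,-0.21,0],[1,0,0,0,0],[1,0,0,0,0]]'; python3 rel.py -137 56 16
python3 -c "
from h import *
c=snap('side','s1');cv2.imwrite('pics/s1c.png',cv2.resize(c['img'][100:330,150:470,::-1],(800,575)))"
```

```text
time_s: 9.3
position: [0.6279, 0.0073, 0.1704]
ee_rot: [-179.8, 35.5, -172.6]
ft_force: [0.0, 0.3, -0.3]
width: 0.0004
grasp_force: 0.0
time_s: 9.8
position: [0.5517, -0.021, 0.1369]
ee_rot: [-179.8, 35.5, -172.6]
ft_force: [0.3, -0.1, 0.6]
width: 0.0006
grasp_force: 0.0
station mm [-119.7   57.8] z 136.9 rot [-179.8   35.5 -172.6] tz [ 0.576  0.071 -0.814] t 9.8 F [ 0.3 -0.1  0.6]
units to go [ 2.81 -0.05  2.95]
```

View pics/s1c.png

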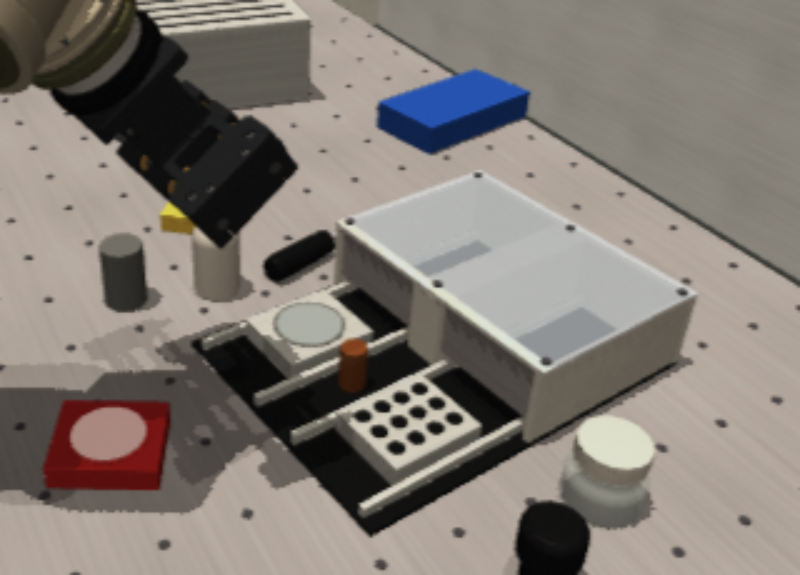

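The gripper is tilted above the lane: body around (230,180), dish carrier at (310,325), dropper at (215,265). Next I'll shift slightly away from the dropper and descend behind the carrier.

```bash
python3 -m inch '[[1,0.55,-0.12,0.2,0],[1,0.55,0,0.25,0],[1,0.45,0,0.6,0],[1,0.45,0,0.6,0],[1,0.4,0,0.6,0],[1,0.3,0,0.5,0],[1,0,0,0,0],[1,0,0,0,0]]'; python3 rel.py -137 54 15
python3 -c "
from h import *
c=snap('top','t1');cv2.imwrite('pics/t1c.png',cv2.resize(c['img'][80:260,180:360,::-1],(600,600)))"
```

```text
time_s: 10.65
position: [0.5464, -0.0149, 0.0513]
ee_rot: [-179.4, 32.4, -173.4]
ft_force: [-0.7, 0.2, 0.3]
width: 0.0003
grasp_force: 0.0
station mm [-124.1   64.6] z 51.3 rot [-179.4   32.4 -173.4] tz [ 0.534  0.051 -0.844] t 10.65 F [-0.7  0.2  0.3]
units to go [ 1.01 -0.35  0.8 ]
```

View pics/t1c.png

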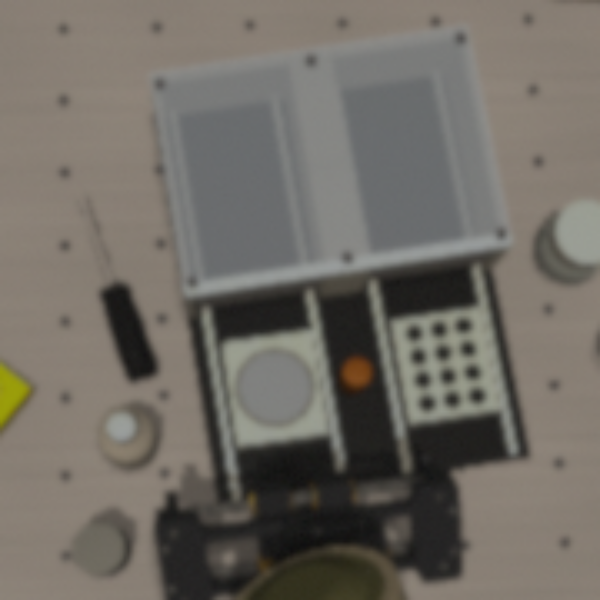

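```bash
python3 -c "
from h import *
print(readout.get_state()['q'].round(1))"; python3 rel.py -137 54 30
```

```text
[ -21.1   20.4  119.    52.5   17.6 -165. ]
station mm [-124.3   64.4] z 51.6 rot [-179.4   32.5 -173.4] tz [ 0.534  0.051 -0.844] t 10.7 F [0.2 0.9 0.8]
units to go [ 0.74 -0.35  0.39]
```

J6 reached its range limit. A half turn of the tool gives the same push geometry with J6 near +15°, so I'll raise clear of the dropper and spin.

```bash
python3 -m inch '[[1,-0.1,0,-0.8,0],[1,-0.1,0,-0.8,0],[1,-0.1,0,-0.8,0],[1,-0.1,0,-0.7,0],[1,0,0,0,1],[1,0,0,0,1],[1,0,0,0,1],[1,0,0,0,1],[1,0,0,0,1],[1,0,0,0,1]]'; python3 -m inch '[[1,0,0,0,1],[1,0,0,0,1],[1,0,0,0,1],[1,0,0,0,1],[1,0,0,0,1],[1,0,0,0,1],[1,0,0,0,1],[1,0,0,0,1],[1,0,0,0,1],[1,0,0,0,1],[1,0,0,0,1],[1,0,0,0,1]]'; python3 -m inch '[[1,0,0,0,1],[1,0,0,0,1],[1,0,0,0,1],[1,0,0,0,1],[1,0,0,0,1],[1,0,0,0,1],[1,0,0,0,1],[1,0,0,0,1],[1,0,0,0,1],[1,0,0,0,1],[1,0,0,0,1],[1,0,0,0,1]]';python3 -c "
from h import *
print(readout.get_state()['q'].round(1))"; python3 rel.py -137 54 60
```

```text
time_s: 11.7
position: [0.5063, -0.0189, 0.1367]
ee_rot: [159.8, 26.0, 145.4]
ft_force: [1.1, 0.8, -0.5]
width: 0.0003
grasp_force: 0.0
time_s: 12.9
position: [0.5063, -0.0189, 0.1367]
ee_rot: [148.7, -9.2, 80.7]
ft_force: [0.4, -0.4, -0.3]
width: 0.0001
grasp_force: 0.0
time_s: 14.1
position: [0.5063, -0.0189, 0.1367]
ee_rot: [179.5, -32.5, 6.2]
ft_force: [-0.5, -0.6, -0.7]
width: 0.0006
grasp_force: 0.0
[-24.1   5.7 120.7  33.3  28.7  33.8]
station mm [-164.4   65.8] z 136.7 rot [179.5 -32.5   6.2] tz [ 0.534  0.05  -0.844] t 14.1 F [-0.5 -0.6 -0.7]
units to go [-0.6   0.35  2.65]
```

```bash
python3 -m inch '[[1,-0.15,0.09,0.66,-0.2],[1,-0.15,0.09,0.66,0],[1,-0.15,0.09,0.66,0],[1,-0.15,0.09,0.66,0],[1,0,0,0,0]]'; python3 -c "
from h import *
print(readout.get_state()['q'].round(1))"; python3 rel.py -137 54 15
```

```text
time_s: 14.6
position: [0.5344, -0.0275, 0.0583]
ee_rot: [178.7, -32.3, 7.9]
ft_force: [-0.0, 0.7, 0.8]
width: 0.0004
grasp_force: 0.0
[-23.5  18.5 120.3  51.7  19.3  12.8]
station mm [-137.7   53.7] z 58.3 rot [178.7 -32.3   7.9] tz [ 0.532  0.051 -0.845] t 14.6 F [-0.   0.7  0.8]
units to go [-0.75 -0.04  1.23]
```

```bash
python3 -m inch '[[1,-0.25,0,0.41,0],[1,-0.25,0,0.41,0],[1,-0.25,0,0.41,0],[1,0,0,0,0]]'; python3 -c "
from h import *
print(readout.get_state()['q'].round(1))
c=snap('top','t2');cv2.imwrite('pics/t2c.png',cv2.resize(c['img'][80:260,180:360,::-1],(600,600)))"; python3 rel.py -60 54 15
```

```text
time_s: 15.0
position: [0.5352, -0.028, 0.0163]
ee_rot: [178.7, -32.4, 7.9]
ft_force: [0.1, 0.5, 0.8]
width: 0.0003
grasp_force: 0.0
[-23.6  24.3 121.5  71.4  15.9  -7.9]
station mm [-136.5   52.9] z 17.1 rot [178.7 -32.4   7.9] tz [ 0.534  0.051 -0.844] t 15.05 F [0.2 0.9 0.3]
units to go [ 2.12 -0.05  1.43]
```

View pics/t2c.png

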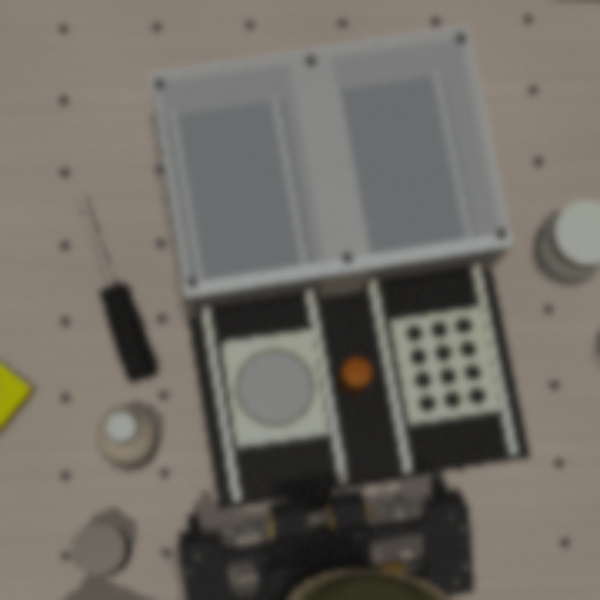

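```bash
python3 -m inch '[[1,0.3,0,0.32,0],[1,0.35,0,0.24,0],[1,0.36,0,0.23,0],[1,0.36,0,0.23,0],[1,0.36,0,0.23,0],[1,0.36,-0.05,0.23,0],[1,0,0,0,0]]'; python3 -c "
from h import *
print(readout.get_state()['q'].round(1))
c=snap('top','t3');cv2.imwrite('pics/t3c.png',cv2.resize(c['img'][80:260,180:360,::-1],(600,600)))"; python3 rel.py 17 54 14
```

```text
time_s: 15.75
position: [0.6129, -0.0171, 0.0143]
ee_rot: [178.6, -32.5, 8.0]
ft_force: [-1.0, -0.3, 0.3]
width: 0.0004
grasp_force: 0.0
[-18.3  30.9 109.2  53.   15.7  15.6]
station mm [-59.4  54. ] z 13.7 rot [178.6 -32.5   8. ] tz [ 0.535  0.051 -0.843] t 15.8 F [-0.4 -0.7  0.2]
units to go [ 2.15 -0.01  1.36]
```

View pics/t3c.png

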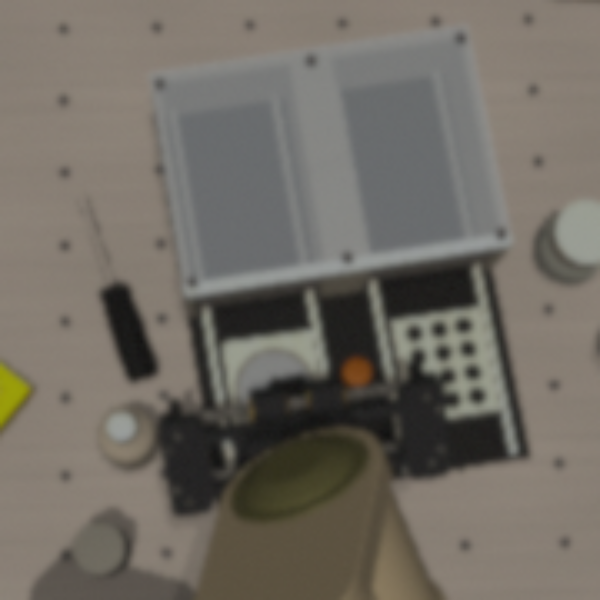

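The carrier seems not to have moved, although the TCP reads 50 mm past its old rear face with no force. I'll check with the side view and the TCP projection.

```bash
python3 -c "
from h import *
c=snap('side','s2');cv2.imwrite('pics/s2c.png',cv2.resize(c['img'][170:310,200:380,::-1],(771,600),interpolation=cv2.INTER_CUBIC))
t=np.load('pics/t3.npz')
for n,c,o,f in (('side',c,(200,170),771/180),('top',t,(180,80),600/180)):
    R=Rotation.from_euler('xyz',c['rotation'],degrees=True).as_matrix(); K=c['K']
    st=np.load('st.npz')
    q=readout.get_state()['position']
    def pr(w):
        v=K@(R.T@(w-c['position'])); return ((v[:2]/v[2]-o)*f).round()
    print(n,pr(q),[pr(np.r_[st['R']@[x,.065]+st['t'],.024]) for x in (-.112,-.032)])
"
```

```text
side [341. 276.] [array([239., 284.]), array([375., 228.])]
top [284. 373.] [array([281., 441.]), array([264., 336.])]
```

View pics/s2c.png

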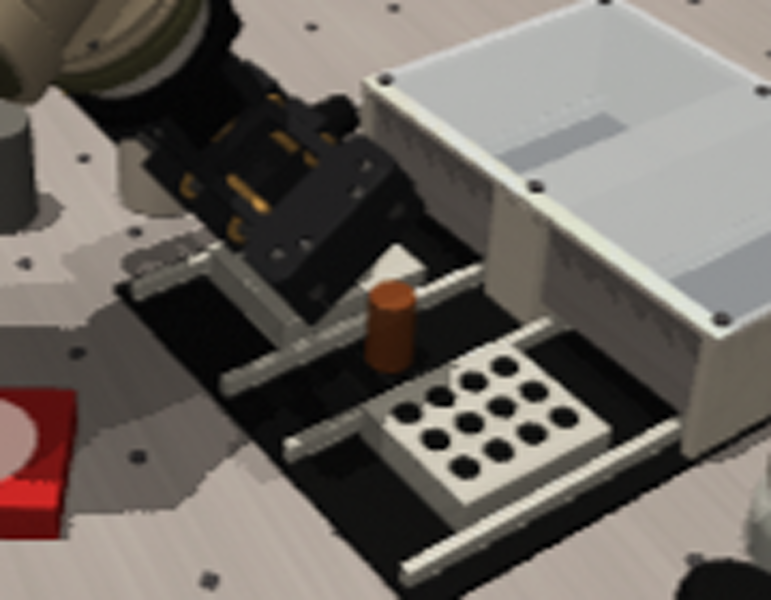

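```bash
python3 -c "
from h import *
c=np.load('pics/t3.npz')
R=Rotation.from_euler('xyz',c['rotation'],degrees=True).as_matrix(); K=c['K']; st=np.load('st.npz')
v,u=np.mgrid[0:384,0:512]; d=c['depth']
P=(np.stack([(u-K[0,2])/K[0,0],(v-K[1,2])/K[1,1],np.ones_like(d)],-1)*d[...,None])@R.T+c['position']
S=(P[...,:2]-st['t'])@st['R']*1000
# profile along carrier mid lane
for uu,vv in [(284,373),(287,385),(290,395),(280,400),(265,360),(245,350),(300,345),(230,430),(235,440)]:
    a=int(180+uu/600*180); b=int(80+vv/600*180); print((uu,vv),S[b,a].round(),(P[b,a,2]*1000).round())
s=readout.get_state(); Rt=Rotation.from_euler('xyz',s['ee_rot'],degrees=True).as_matrix(); p=s['position']
w=snap('wrist','w0'); T=w['tool_from_camera']; K=w['K'];d=w['depth']
Q=np.stack([(u-K[0,2])/K[0,0],(v-K[1,2])/K[1,1],np.ones_like(d)],-1)*d[...,None]
print(T.round(3)); Q=Q@T[:3,:3].T+T[:3,3]; W=Q@Rt.T+p; S2=(W[...,:2]-st['t'])@st['R']*1000
for b in range(20,384,40): print([(int(S2[b,a,0]),int(S2[b,a,1]),int(W[b,a,2]*1000)) if d[b,a]>0 else None for a in (100,180,256,340,420)])
cv2.imwrite('pics/w0s.png',cv2.resize(w['img'][:,:,::-1],(512,384)))"
```

```text
(284, 373) [-60.  55.] 28.0
(287, 385) [-75.  57.] 56.0
(290, 395) [-83.  56.] 59.0
(280, 400) [-97.  69.] 130.0
(265, 360) [-51.  69.] 28.0
(245, 350) [-40.  82.] 24.0
(300, 345) [-42.  39.] 25.0
(230, 430) [-113.  105.] 140.0
(235, 440) [-119.  103.] 136.0
[[-0.    -0.965 -0.263  0.067]
 [ 1.    -0.     0.     0.   ]
 [-0.    -0.263  0.965 -0.175]
 [ 0.     0.     0.     1.   ]]
[(108, 175, 0), (34, 92, 71), (34, 53, 71), (35, 9, 72), (36, -32, 71)]
[(70, 170, -1), (9, 90, 71), (9, 53, 71), (11, 11, 70), (10, -28, 71)]
[(34, 164, 0), (0, 93, 52), (0, 52, 53), (-3, 8, 57), (0, -37, 52)]
[(-4, 153, 12), (-2, 102, 10), (1, 51, 2), (-2, -4, 11), (1, -63, 3)]
[(-32, 148, 14), (-35, 97, 21), (-35, 52, 22), (-28, -5, 3), (-35, -46, 24)]
[(-54, 152, -1), (-59, 95, 23), (-59, 52, 23), (-63, 9, 41), (-59, -42, 23)]
[(-80, 148, 0), (-90, 72, 124), (-86, 53, 72), (-91, 36, 126), (-82, -39, 22)]
[(-99, 93, 117), (-99, 71, 126), (-99, 55, 119), (-99, 37, 126), (-100, 16, 120)]
[(-125, 142, 0), (-108, 72, 120), (-125, 52, 2), None, (-126, -43, 2)]
[(-111, 82, 137), (-111, 68, 138), (-111, 56, 137), (-112, 41, 137), (-111, 28, 139)]
```

View pics/w0s.png

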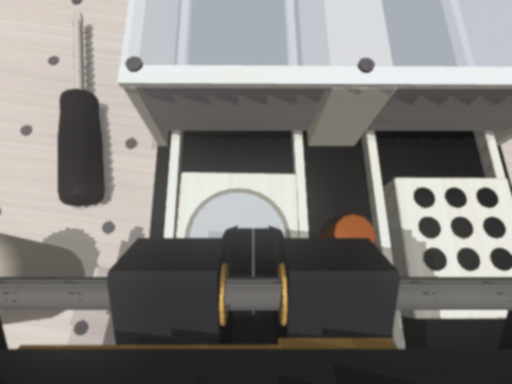

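```bash
python3 -c "
from h import *
w=np.load('pics/w0.npz'); T=w['tool_from_camera']; K=w['K'];d=w['depth']; v,u=np.mgrid[0:384,0:512]
Q=np.stack([(u-K[0,2])/K[0,0],(v-K[1,2])/K[1,1],np.ones_like(d)],-1)*d[...,None]
Q=(Q@T[:3,:3].T+T[:3,3])*1000
for b in range(216,280,4): print(b,[tuple(int(k) for k in Q[b,a]) for a in (200,216,232,248,268,284,300)])
c=w;i=T;inv=np.linalg.inv(T)
for p in ((.009,0,0),(.009,0,-.02),(.009,.017,0)):
  q=inv@np.r_[p,1]; q=K@q[:3]; print(p,q[:2]/q[2])
"
```

```text
216 [(8, -29, -9), (8, -20, -8), (7, -11, -8), (7, -2, -7), (7, 8, -8), (7, 18, -7), (4, 28, 2)]
220 [(6, -29, -10), (6, -20, -9), (5, -11, -8), (6, -2, -10), (5, 8, -9), (5, 18, -8), (2, 28, 0)]
224 [(3, -29, -10), (3, -20, -10), (3, -11, -9), (3, -2, -10), (3, 8, -10), (4, 17, -11), (0, 28, 0)]
228 [(2, -29, -12), (2, -20, -12), (10, -10, -32), (9, -2, -29), (8, 7, -28), (1, 17, -10), (-2, 28, 0)]
232 [(0, -29, -14), (0, -20, -14), (10, -9, -38), (8, -2, -33), (8, 7, -34), (0, 17, -12), (-4, 28, -2)]
236 [(-1, -29, -14), (-1, -20, -14), (10, -9, -42), (8, -2, -39), (8, 7, -39), (-1, 17, -14), (-6, 28, -3)]
240 [(33, -13, -100), (33, -9, -100), (10, -9, -48), (8, -2, -43), (8, 7, -44), (33, 8, -99), (33, 12, -99)]
244 [(33, -13, -102), (33, -9, -101), (10, -8, -51), (8, -1, -48), (9, 6, -48), (33, 8, -102), (33, 12, -102)]
248 [(33, -12, -105), (33, -9, -104), (9, -8, -53), (9, -1, -53), (9, 6, -53), (33, 7, -104), (34, 11, -105)]
252 [(33, -12, -107), (34, -8, -107), (9, -8, -57), (8, -1, -56), (8, 6, -55), (33, 7, -106), (33, 11, -106)]
256 [(33, -12, -108), (33, -8, -108), (9, -8, -60), (8, -1, -59), (8, 6, -59), (32, 7, -106), (34, 11, -110)]
260 [(33, -12, -110), (33, -8, -111), (8, -8, -63), (8, -1, -62), (8, 6, -63), (31, 7, -107), (34, 10, -111)]
264 [(33, -11, -112), (33, -8, -112), (10, -7, -70), (8, -1, -66), (8, 6, -65), (30, 7, -106), (34, 10, -113)]
268 [(33, -11, -114), (34, -7, -115), (9, -7, -71), (9, -1, -70), (8, 5, -69), (30, 7, -108), (34, 10, -115)]
272 [(34, -10, -117), (33, -7, -115), (8, -7, -72), (8, -1, -72), (8, 5, -72), (29, 7, -109), (33, 10, -115)]
276 [(32, -11, -116), (32, -7, -116), (25, -5, -104), (25, -1, -103), (26, 3, -104), (29, 7, -110), (32, 10, -116)]
(0.009, 0, 0) [252.54898082 209.68496565]
(0.009, 0, -0.02) [252.52564397 221.47539953]
(0.009, 0.017, 0) [280.99704011 209.67415377]
```

The wrist depth shows the finger faces ending about 28 mm short of the nominal TCP: last finger pixels at tool z ≈ -28, row 228, with the carrier surface beyond. So the real tips passed above the carrier without touching it. I'll work with the real tip from here: back up and descend lower.

```bash
sed -i "s/^p=s\['position'\];/p=s['position']-0.028*R[:,2];/" rel.py; python3 rel.py -142 54 38; python3 -m inch '[[1,-0.4,0,-0.25,0],[1,-0.4,0,-0.25,0],[1,-0.4,0,-0.25,0],[1,-0.4,0,-0.25,0],[1,-0.3,0,-0.2,0],[1,0,0,0,0]]'; python3 rel.py -139 54 15
```

```text
station mm [-75.3  54.5] z 36.7 rot [178.6 -32.4   7.9] tz [ 0.534  0.051 -0.844] t 15.9 F [-0.1 -0.4 -1. ]
units to go [-1.85  0.03 -1.23]
time_s: 16.5
position: [0.5433, -0.0257, 0.0124]
ee_rot: [178.7, -32.3, 7.9]
ft_force: [0.5, -0.7, 0.5]
width: 0.0006
grasp_force: 0.0
station mm [-143.6   54.8] z 36.0 rot [178.7 -32.3   7.9] tz [ 0.533  0.05  -0.845] t 16.5 F [ 0.5 -0.7  0.5]
units to go [-0.25  0.01  0.67]
```

```bash
python3 -m inch '[[1,-0.13,0,0.34,0],[1,-0.12,0,0.33,0],[1,0,0,0,0]]'; python3 rel.py -60 54 14; python3 -c "
from h import *
print(readout.get_state()['q'].round(1))
s=readout.get_state(); w=snap('wrist','w1'); T=w['tool_from_camera']; K=w['K'];d=w['depth']; v,u=np.mgrid[0:384,0:512]
Q=np.stack([(u-K[0,2])/K[0,0],(v-K[1,2])/K[1,1],np.ones_like(d)],-1)*d[...,None]
Q=(Q@T[:3,:3].T+T[:3,3]); st=np.load('st.npz'); W=Q@Rotation.from_euler('xyz',s['ee_rot'],degrees=True).as_matrix().T+s['position']; S=(W[...,:2]-st['t'])@st['R']*1000
for b in range(170,250,4): print(b,[tuple(int(k) for k in (*S[b,a],W[b,a,2]*1000,Q[b,a,2]*1000)) for a in (215,235,268)])
"
```

```text
time_s: 16.8
position: [0.5489, -0.0253, -0.0095]
ee_rot: [178.7, -32.3, 7.9]
ft_force: [0.9, -0.4, -0.2]
width: 0.0007
grasp_force: 0.0
station mm [-137.9   54.4] z 14.2 rot [178.7 -32.3   7.9] tz [ 0.532  0.051 -0.845] t 16.8 F [ 0.9 -0.4 -0.2]
units to go [2.19 0.   1.39]
[-22.4  29.1 119.7  82.3  14.6 -18.1]
170 [(-100, 74, 22, -15), (-101, 63, 23, -16), (-101, 46, 23, -16)]
174 [(-103, 73, 23, -17), (-103, 63, 23, -17), (-102, 46, 22, -16)]
178 [(-105, 73, 24, -19), (-105, 63, 23, -19), (-105, 46, 23, -18)]
182 [(-107, 73, 23, -19), (-107, 63, 23, -20), (-107, 46, 23, -19)]
186 [(-109, 73, 22, -20), (-110, 63, 24, -21), (-109, 46, 23, -20)]
190 [(-109, 74, 16, -15), (-110, 63, 18, -16), (-110, 46, 17, -15)]
194 [(-109, 75, 9, -8), (-109, 64, 9, -9), (-110, 45, 11, -11)]
198 [(-110, 75, 4, -5), (-110, 64, 4, -5), (-110, 45, 4, -5)]
202 [(-113, 75, 4, -7), (-112, 64, 3, -6), (-112, 45, 3, -4)]
206 [(-115, 75, 4, -8), (-115, 64, 4, -7), (-115, 45, 3, -6)]
210 [(-117, 75, 3, -8), (-117, 64, 3, -8), (-117, 45, 3, -7)]
214 [(-119, 75, 3, -9), (-119, 64, 3, -9), (-119, 45, 3, -9)]
218 [(-122, 75, 3, -10), (-122, 64, 3, -11), (-122, 45, 3, -10)]
222 [(-124, 75, 3, -12), (-124, 64, 2, -11), (-124, 45, 4, -12)]
226 [(-126, 75, 3, -13), (-130, 63, 22, -31), (-126, 45, 4, -13)]
230 [(-129, 75, 4, -15), (-133, 63, 27, -37), (-131, 46, 19, -28)]
234 [(-131, 75, 3, -15), (-135, 62, 30, -41), (-135, 47, 27, -37)]
238 [(-147, 65, 91, -98), (-138, 62, 34, -45), (-137, 47, 30, -41)]
242 [(-148, 65, 93, -100), (-140, 62, 36, -48), (-140, 47, 33, -45)]
246 [(-149, 65, 95, -103), (-142, 62, 37, -50), (-142, 48, 38, -50)]
```

The tip is confirmed behind the carrier: front corner at (-130, z≈19), carrier rear face at -110. Pushing now.

```bash
python3 -m inch '[[1,0.36,0,0.23,0],[1,0.36,0,0.23,0],[1,0.36,0,0.23,0],[1,0.36,0,0.23,0],[1,0.36,0,0.23,0],[1,0.36,0,0.23,0],[1,0,0,0,0]]'; cat > look.py <<'E'
from h import *
import sys
s=readout.get_state(); w=snap('wrist',sys.argv[1]); T=w['tool_from_camera']; K=w['K'];d=w['depth']; v,u=np.mgrid[0:384,0:512]
Q=np.stack([(u-K[0,2])/K[0,0],(v-K[1,2])/K[1,1],np.ones_like(d)],-1)*d[...,None]
Q=(Q@T[:3,:3].T+T[:3,3]); st=np.load('st.npz'); W=Q@Rotation.from_euler('xyz',s['ee_rot'],degrees=True).as_matrix().T+s['position']; S=(W[...,:2]-st['t'])@st['R']*1000
for b in range(int(sys.argv[2]),int(sys.argv[3]),8): print(b,[tuple(int(k) for k in (*S[b,a],W[b,a,2]*1000,Q[b,a,2]*1000)) for a in (170,208,235,300)])
E
python3 rel.py 17 54 14;python3 look.py w2 70 245
```

```text
time_s: 17.55
position: [0.6264, -0.0158, -0.0082]
ee_rot: [178.6, -32.5, 8.0]
ft_force: [-0.9, -0.3, 0.8]
width: 0.0005
grasp_force: 0.0
station mm [-59.9  53.9] z 15.5 rot [178.6 -32.5   8. ] tz [ 0.535  0.05  -0.844] t 17.55 F [-0.9 -0.3  0.8]
units to go [ 2.14 -0.01  1.42]
70 [(1, 87, 71, -42), (2, 72, 70, -41), (2, 61, 70, -41), (2, 35, 70, -40)]
78 [(-2, 87, 71, -45), (-1, 72, 71, -44), (-2, 61, 71, -44), (-1, 35, 71, -43)]
86 [(-2, 88, 67, -41), (-3, 72, 68, -43), (-2, 61, 67, -41), (-2, 35, 67, -41)]
94 [(6, 93, 48, -21), (6, 75, 48, -20), (7, 62, 47, -19), (6, 31, 49, -20)]
102 [(13, 98, 31, -2), (14, 77, 30, -1), (13, 63, 30, -1), (14, 28, 30, 0)]
110 [(13, 100, 23, 3), (12, 78, 24, 3), (13, 63, 24, 3), (20, 25, 13, 16)]
118 [(8, 99, 23, 0), (7, 78, 25, 0), (8, 63, 24, 0), (15, 25, 13, 14)]
126 [(2, 99, 24, -2), (2, 78, 24, -2), (3, 63, 24, -1), (9, 25, 13, 11)]
134 [(-1, 99, 22, -3), (-2, 78, 24, -5), (-1, 63, 23, -3), (4, 25, 12, 9)]
142 [(-6, 98, 24, -7), (-6, 77, 23, -6), (-6, 63, 24, -7), (0, 25, 12, 6)]
150 [(-10, 98, 23, -9), (-11, 77, 24, -9), (-11, 63, 24, -9), (-
[... 238 characters left out ...]
4, -16), (-20, 26, 12, -3)]
182 [(-29, 96, 23, -18), (-29, 77, 24, -19), (-29, 63, 24, -19), (-24, 26, 11, -4)]
190 [(-33, 96, 23, -21), (-33, 76, 23, -21), (-33, 63, 24, -21), (-28, 26, 9, -5)]
198 [(-37, 96, 23, -24), (-37, 76, 23, -23), (-38, 62, 25, -24), (-37, 29, 22, -21)]
206 [(-42, 95, 23, -25), (-42, 76, 23, -25), (-42, 62, 23, -25), (-41, 29, 22, -24)]
214 [(-46, 95, 24, -29), (-46, 76, 23, -27), (-46, 62, 23, -27), (-46, 30, 24, -27)]
222 [(-50, 95, 23, -30), (-50, 76, 22, -29), (-50, 62, 22, -28), (-46, 26, 4, -10)]
230 [(-50, 99, 3, -13), (-50, 78, 4, -14), (-55, 62, 27, -35), (-50, 26, 3, -12)]
238 [(-69, 77, 93, -99), (-69, 67, 92, -98), (-60, 62, 36, -46), (-69, 42, 93, -98)]
```

The carrier is straight, with its rear face at -51 and the flap lifted. The final push goes slightly lower, so the fingers clear the roof edge.

```bash
python3 -m inch '[[1,0.25,0,0.22,0],[1,0.35,0,0.27,0],[1,0.45,0,0.32,0],[1,0.52,0,0.35,0],[1,0.53,0,0.35,0],[1,0,0,0,0]]'; python3 rel.py 18 54 11;python3 look.py w3 10 110
```

```text
time_s: 18.2
position: [0.7027, -0.006, -0.0134]
ee_rot: [178.6, -32.4, 8.0]
ft_force: [-0.5, -0.2, 0.1]
width: 0.001
grasp_force: 0.0
station mm [17.  53.7] z 10.3 rot [178.6 -32.4   8. ] tz [ 0.534  0.051 -0.844] t 18.2 F [-0.5 -0.2  0.1]
units to go [ 0.04 -0.01 -0.  ]
10 [(103, 88, 71, -33), (103, 72, 71, -34), (102, 61, 72, -35), (105, 34, 70, -30)]
18 [(99, 88, 70, -35), (99, 72, 71, -35), (98, 61, 72, -36), (100, 35, 70, -34)]
26 [(95, 87, 71, -38), (94, 72, 71, -38), (96, 61, 71, -37), (96, 35, 70, -36)]
34 [(91, 87, 71, -40), (91, 72, 71, -39), (91, 61, 71, -39), (91, 35, 72, -40)]
42 [(87, 87, 71, -42), (87, 72, 71, -42), (87, 61, 71, -42), (88, 35, 70, -39)]
50 [(83, 86, 71, -44), (84, 72, 71, -43), (83, 61, 71, -44), (83, 36, 72, -44)]
58 [(79, 86, 71, -46), (80, 71, 71, -46), (81, 61, 70, -44), (81, 36, 70, -44)]
66 [(75, 86, 72, -49), (75, 71, 72, -49), (76, 61, 71, -48), (76, 36, 72, -48)]
74 [(72, 86, 71, -50), (72, 71, 70, -49), (72, 61, 71, -49), (72, 36, 71, -49)]
82 [(68, 85, 71, -52), (68, 71, 71, -52), (68, 61, 71, -52), (69, 36, 71, -50)]
90 [(65, 85, 71, -54), (65, 71, 71, -53), (65, 61, 71, -53), (66, 36, 71, -52)]
98 [(61, 85, 71, -56), (61, 71, 71, -56), (61, 61, 72, -56), (61, 37, 72, -56)]
106 [(58, 84, 72, -58), (58, 71, 71, -57), (58, 61, 71, -57), (59, 37, 71, -56)]
```

```bash
python3 -m inch '[[1,-0.4,0,-0.25,0],[1,-0.4,0,-0.27,0],[1,-0.4,0,-0.27,0],[1,-0.4,0,-0.27,0],[1,-0.4,0,-0.27,0],[1,-0.4,0,-0.27,0],[1,-0.4,0,-0.27,0],[1,0,0,0,0]]'; python3 rel.py -180 54 110;python3 look.py w4 70 130; python3 -c "
from h import *
w=np.load('pics/w4.npz');cv2.imwrite('pics/w4.png',w['img'][:,:,::-1])"
```

```text
time_s: 19.05
position: [0.5997, -0.0189, -0.0113]
ee_rot: [178.7, -32.3, 7.8]
ft_force: [-0.2, 0.4, 0.1]
width: 0.0008
grasp_force: 0.0
station mm [-86.7  54.3] z 12.3 rot [178.7 -32.3   7.8] tz [ 0.532  0.05  -0.845] t 19.05 F [-0.2  0.4  0.1]
units to go [-0.89  0.09 -4.41]
70 [(0, 97, 37, -4), (0, 77, 37, -3), (0, 63, 38, -4), (0, 29, 37, -2)]
78 [(0, 98, 31, 1), (0, 78, 31, 0), (0, 63, 31, 1), (0, 28, 31, 3)]
86 [(-1, 100, 24, 6), (0, 79, 23, 7), (0, 63, 24, 7), (0, 27, 23, 9)]
94 [(1, 102, 13, 16), (8, 81, 3, 29), (8, 64, 3, 29), (2, 25, 13, 18)]
102 [(-3, 102, 13, 14), (3, 81, 3, 27), (2, 64, 3, 26), (-3, 25, 13, 16)]
110 [(-8, 102, 13, 11), (-3, 81, 4, 23), (-3, 64, 4, 23), (-8, 25, 13, 13)]
118 [(-14, 101, 13, 8), (-8, 81, 2, 21), (-8, 64, 3, 21), (-14, 26, 13, 10)]
126 [(-18, 102, 11, 8), (-14, 80, 4, 16), (-12, 64, 1, 19), (-19, 26, 13, 7)]
```

View pics/w4.png

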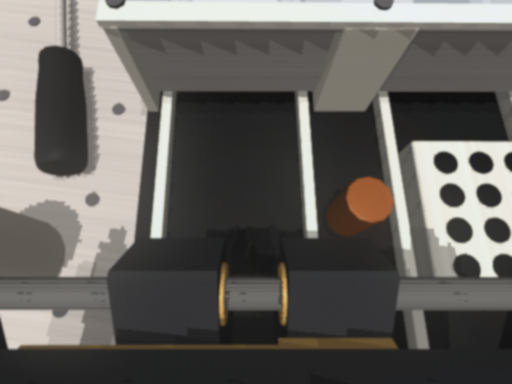

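The left flap hangs shut: depth x = 0 from z = 37 down to 23, rows 70–86. The lane in front is empty (170–300, 95–235), the vial and wells carrier haven't moved, and the fingers are clear. Handing in.

```bash
python3 -c "
from h import *
print(robot.sign_off())"
```

```text
the job is handed in; nothing more can be done
None
```

I pushed the dish carrier through the left flap and fully into the chamber (centre about 65 mm past the flap line, worked out from the fingertip position), the flap swung shut behind it, and the job is handed in; the hand-in gave no pass/fail result.

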